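# Load the assembly nests and wedge the heat sink tight

## Task

Stand the large capacitor can in the large round nest and the small one in the small round nest, set the fan in the square nest and the heat sink in the steel wedge clamp, each sitting flat on its nest's floor; never tip a capacitor over. Only when all four are in their places, lay the wooden wedge in the clamp's gap beside the heat sink and drive it in, narrow end first, until the heat sink is locked tight against the clamp's long straight wall. Leave everything released and at rest.

Things in the scene. Friction and masses are not known exactly. Their poses are not given: they have to be found in the camera images.
- can_large: Large capacitor: upright bare aluminium can, 60 mm diameter, 70 mm high, black top with two brass studs (3.5 mm high). 0.2-0.34 kg. Origin: centre of its underside, z up.
- can_small: Small capacitor: the same kind of can, 42 mm diameter, 70 mm high, 0.1-0.17 kg. Origin: centre of its underside, z up.
- fan: Square black equipment fan lying flat, 60 x 60 x 38 mm high, impeller seen on top. 0.1-0.18 kg. Origin: centre of its underside; x and y along its sides, z up.
- heatsink: Bare aluminium heat-sink block, 90 (x) x 40 (y) x 50 mm (z), fins on top running along x. 0.15-0.26 kg. Either end may go first. Origin: centre of its underside.
- wedge: Pale wooden wedge lying flat, 144 mm long (x), 30 mm high (z), 60 g. Origin: underside, mid length and mid greatest width. Its +y side (y = +16 mm) is straight. The heel, x = -72 to -38 mm, is a plain block 32 mm wide (y -16 to +16): grip it across y at x = -55 mm. From the heel the -y side slants evenly to y = +8 at the tip (x = +72): the tip is 8 mm wide.
- nest_large: Large white plastic round nest fixed to the bench: ring wall 78 mm inside and 90 mm outside diameter, top 12 mm above the bench, floor 4 mm above the bench. Origin: centre of its underside, at bench height.
- nest_small: Small white plastic round nest fixed to the bench: ring wall 58 mm inside and 70 mm outside diameter, top 12 mm high, floor 4 mm high. Origin: centre of its underside, at bench height.
- nest_square: White plastic square nest fixed to the bench: walls 76 x 76 mm inside, 88 x 88 mm outside, top 12 mm high, floor 4 mm high. Origin: centre of its underside; x and y along its sides.
- clamp: Fixed steel clamp: plate 160 (x) x 100 (y) x 6 mm; dark walls 10 mm thick, tops 26 mm high. Origin: centre of the underside. Straight wall: inner face y = +34, x -36 to +70. End stop: face x = +70, y -4 to +44. Slanted wall: face from x -36, y -35 (mouth) to x +19, y -23, at the wedge's angle. Heat sink lies along x, tight at y = +14, x to +25.
- wedge_seat (a point): Point on the clamp plate (clamp frame x -12, y -22, z 6 mm; clamp axes): here lies the wedge's origin once tight, axes like the clamp's, heel outside the mouth. Slid in along clamp +x, straight side to the heat sink, it pushes that (set down about 8 mm off) to the straight wall. Drive it held by the heel and kept parallel (pushed loose it may skew and jam), to 15-18 N; friction holds it.

How it is judged:
On the way, in this order (a step that is already met when the one before it is completed fails the run):
1. both capacitors, the fan and the heat sink are each in their own nest, flat on its floor, before the wedge is driven (horizontal distance between can_large and nest_large below 0.013 m and z of can_large in the frame of nest_large below 0.007 m and angle between each of can_large, can_small, fan, heatsink's own z axis and vertical below 0.1 rad and horizontal distance between can_small and nest_small below 0.013 m and z of can_small in the frame of nest_small below 0.007 m and horizontal distance between fan and nest_square below 0.013 m and z of fan in the frame of nest_square below 0.007 m and z of heatsink in the frame of clamp below 0.009 m and x of heatsink in the frame of clamp between 0 and 0.03 m and y of heatsink in the frame of clamp between -0.008 and 0.018 m and angle between the x axis of heatsink and the x axis of clamp, either way round below 0.2 rad), for 0.2 s.
2. the wedge is driven in and the heat sink is tight against the straight wall (y of heatsink in the frame of clamp above 0.011 m and angle between the x axis of heatsink and the x axis of clamp, either way round below 0.08 rad and x of wedge in the frame of clamp between -0.022 and 0 m and y of wedge in the frame of clamp between -0.026 and -0.017 m and z of wedge in the frame of clamp below 0.01 m and angle between wedge's own z axis and vertical below 0.1 rad and angle between the x axis of wedge and the x axis of clamp, either way round below 0.1 rad), for 0.2 s.
At the end, for the whole second after the job is handed in: Cans and fan on the floors of their own nests, upright, within 13 mm of centre; heat sink flat, within 3 mm of the straight wall, x 0 to 30 mm and parallel within 0.08 rad in the clamp; wedge flat, tip first, parallel within 0.1 rad, within 10 mm of its tight position; all at rest (all of step 1 and all of step 2 and linear speed of each of can_large, can_small, fan, heatsink, wedge below 0.03 m/s); the robot touches nothing.
It fails at once if a capacitor is tipped over (angle between any of can_large, can_small's own z axis and vertical above 0.7 rad).
It also fails if it takes over 128 s, if anything falls off the work surface, if the arm or the gripper's body presses on something with over 40 N, if the wrist force passes 120 N, or if a joint passes its speed limit or range.

## Robot

A 6-joint arm with a two-finger parallel gripper is mounted at the origin on the work surface. World frame = base frame: x ahead of the robot, y to its left, z up, the work surface at z = 0. Lengths are in m, angles in rad, forces in N, time in s.
With the tool pointing down it reaches from about 0.325 to 0.9 m from the base axis. Payload 6.1 kg.
Tool frame: the origin (TCP) lies on the centre line of the jaws, within the pads' length; the fingertips stand 11 mm ahead of it and the grasp point (between the pads) lies 8 mm behind it (manip.tip_reach is the distance from the TCP to the fingertips, in m); z points along the fingers, y is the line along which they close (so a half turn about z gives the same grasp; the last joint's range is limited). The gripper opens to 85 mm and grips with 20 to 120 N. Pads are 22 mm wide; open, the fingers measure 114 mm over their backs; the gripper's body (76 mm by 85 mm) begins 54 mm behind the grasp point. The pads swing forward as they close: fully open they stand 13 mm farther back than shut.
Start: joints at [-1.396, 0.22, 1.526, -0, 1.395, -0.126], TCP at [0.185, -0.597, 0.242] pointing down, gripper open.
Joint ranges: [-2.98, 2.98], [-0.91, 2.08], [0.09, 2.57], [-1.24, 4.39], [0.2, 2.65], [-2.68, 2.68]. Speed limits (rad/s): [2.57, 2.57, 3.01, 3.14, 3.14, 3.14].

## Interface

Orientations are given as a unit quaternion [x, y, z, w].
In Python, from cell import manip gives the robot as it stands. Calls block until the motion is done:
- manip.move_to(position, orientation): joint-space move of the TCP to a pose.
- manip.movel(position, frame=None, velocity=0.15): straight line of the TCP; frame=None keeps the orientation; velocity is the mean speed in m/s.
- manip.movej(angles): joint-space move.
- manip.gripper_to(opening, squeeze=None): opening from 0.0 (shut) to 1.0 (fully open); squeeze is the grip in N (None keeps the last); returns when the fingers have stopped.
- manip.dwell(seconds).
- manip.solve_ik(position, orientation): joint angles nearest the present ones, or None.
- manip.state(): the state.
- manip.snapshot(name): name is "side" or "top"; returns a dict with "color" (480x640x3 uint8, red, green, blue), "fx", "fy", "cx", "cy" (pixels), "T" (4x4, takes a point from camera to world coordinates). Camera axes: x right, y up, looking along -z (the intrinsics and any distortion apply to the point x, -y, -z); pixel columns grow to the right and rows downward; lengths in m; the calibration is good to about 2 mm. A picture is of the moment at which its call begins. There is no depth.
A pose or a line that the arm cannot do raises manip.MotionError and nothing moves.
- manip.job_done(): hands the job in; it is judged then, once.
The state is a dict: "time": time; "joint_pos": joint angles; "qd": joint speeds; "tau": joint torques, N m; "eef_pos": TCP position; "ee_rot": TCP orientation; "ft_force": force on the tool from outside, world axes, zero at the start; "torque": the same for the moment, N m; "gripper_width": opening from 0.0 (shut) to 1.0 (fully open); "grasp_force": force on a finger pad.
Only numpy, scipy, OpenCV 4.12 (cv2) and the standard library are available. Lean on these libraries where they do the work, as an engineer would, in place of code of your own. Each camera call takes 0.05 s, during which the arm holds its last target. There are 200 camera calls.

## Working session

There is one attempt and no reset: what is moved stays moved. The work goes in short steps, each a Python script; the robot and the scene stay as the last script left them, time stands still between calls to the robot, and variables do not carry over. Pictures are saved under pics/ and viewed, at most 14 in all, crops included, and the job is handed in when it is done.

```bash
ls; mkdir -p pics; python3 - <<'E'
from cell import manip
import cv2
for n in("top","side"):
    s=manip.snapshot(n); cv2.imwrite(f"pics/{n}0.png",s["color"][:,:,::-1])
    print(n,{k:v for k,v in s.items() if k!="color"})
print(manip.state(), manip.tip_reach)
E
```

```text
pics
top {'fx': 481.16253324129656, 'fy': 481.16253324129656, 'cx': 316.8436199716352, 'cy': 241.75503838775316, 'T': array([[ 0.01580469,  0.98624811, -0.16451406,  0.30976515],
       [-0.99983905,  0.01419162, -0.01097587, -0.00639492],
       [-0.00849021,  0.16466106,  0.98631367,  1.14135846],
       [ 0.        ,  0.        ,  0.        ,  1.        ]])}
side {'fx': 444.5719115314984, 'fy': 444.5719115314984, 'cx': 324.4518469241606, 'cy': 244.04089345155205, 'T': array([[-0.87569051,  0.34540663, -0.33743205,  0.14766728],
       [-0.48255307, -0.60055557,  0.63755435,  0.65433155],
       [ 0.0175688 ,  0.72112916,  0.69257784,  0.77945289],
       [ 0.        ,  0.        ,  0.        ,  1.        ]])}
{'time': 0.1, 'joint_pos': array([-1.39609203e+00,  2.21153211e-01,  1.52756991e+00, -3.28543666e-05,
        1.39469000e+00, -1.26081851e-01]), 'qd': array([ 0.00124444, -0.00231151, -0.00237512, -0.00098427, -0.00059936,
       -0.00071983]), 'tau': array([ 1.41113392e-04, -4.98244822e+01, -3.90545833e+01, -1.04319340e-04,
        5.64639529e-03, -3.90753235e-05]), 'eef_pos': array([ 0.18506899, -0.59638782,  0.24126619]), 'ee_rot': array([ 9.88711418e-01,  1.49829581e-01, -3.82924165e-05, -9.09571467e-04]), 'ft_force': array([-0.16483609,  1.04814441,  0.44071642]), 'torque': array([-0.01990075, -0.00793635, -0.00214989]), 'grasp_force': 0.0, 'gripper_width': 1.0020349944925298} 0.011
```

View pics/top0.png

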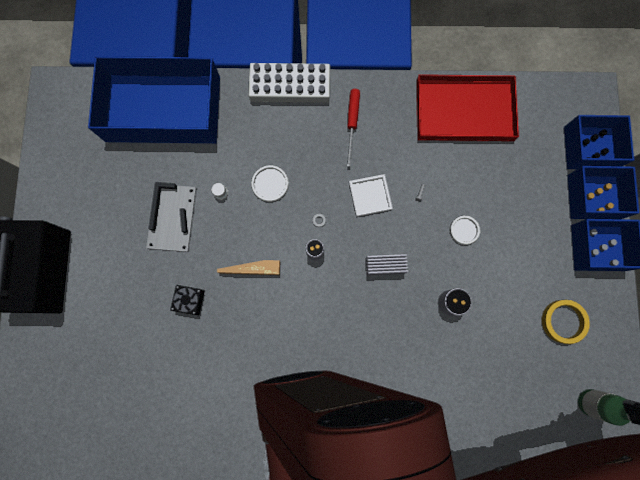

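View pics/side0.png

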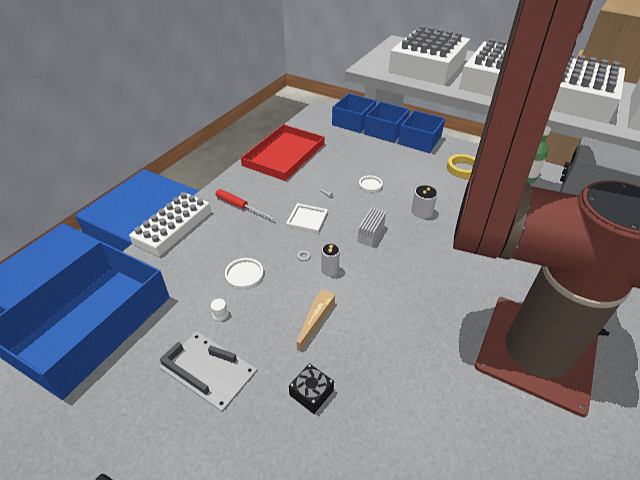

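The top view shows the clamp at about (172,218), mouth toward the image bottom. Wedge is at (250,268) with its tip to the left, fan at (187,300), heat sink at (387,264), cans at (315,248) and (458,302). The nests are at (270,184), (465,230) and (370,195). The side view shows the same layout, with a white pot near the clamp. Next I'll zoom in to set up the masks.

```bash
python3 - <<'E'
import cv2,numpy as np
t=cv2.imread("pics/top0.png")
a=cv2.resize(t[165:325,140:300],None,fx=3.7,fy=3.7,interpolation=cv2.INTER_CUBIC);cv2.imwrite("pics/c1.png",a)
b=cv2.resize(t[165:325,290:490],None,fx=3.7,fy=3.7,interpolation=cv2.INTER_CUBIC);cv2.imwrite("pics/c2.png",b)
E
```

```text
(no output)
```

View pics/c1.png

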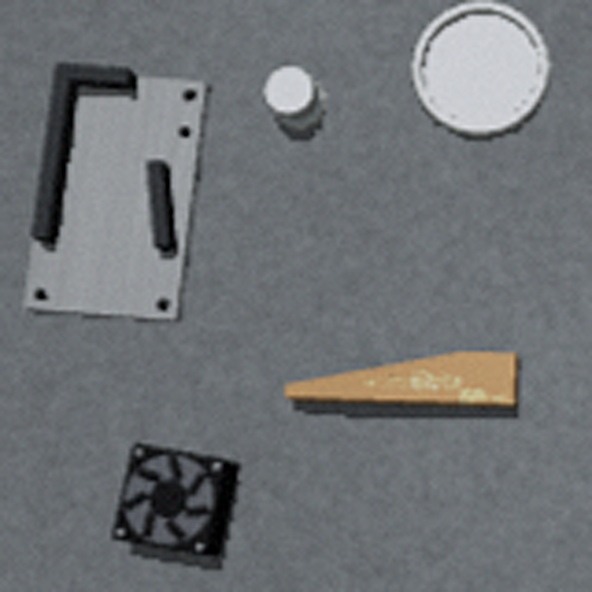

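View pics/c2.png

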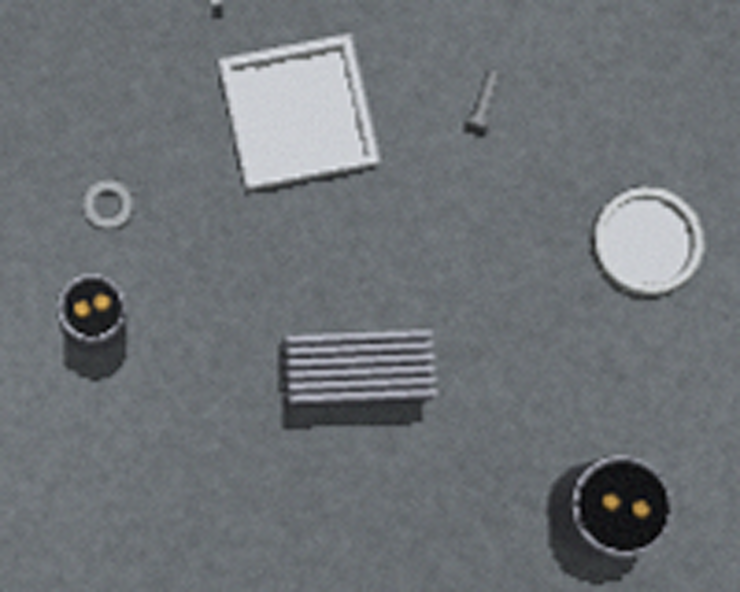

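Crop c1 (3.7x, origin 140,165) shows the clamp plate corners at BL (25,307), BR (178,320) and TR (209,83). The fan screws are at (140,453), (217,466), (200,547) and (121,532), and the wedge tip is at left (287,390). Crop c2 (origin 290,165) shows the black can tops at (92,307) and (621,505), and the fins at (360,366). Next I'll measure with masks and check the result by overlaying it on the side view.

```bash
cat > meas.py <<'E'
import cv2,numpy as np,json
from cell import manip
def to_plane(s,px,z):
    px=np.atleast_2d(np.array(px,float)); T=s["T"]
    d=np.c_[(px[:,0]-s["cx"])/s["fx"],-(px[:,1]-s["cy"])/s["fy"],-np.ones(len(px))]@T[:3,:3].T
    return T[:3,3]+d*((z-T[2,3])/d[:,2])[:,None]
def project(s,P):
    p=(np.atleast_2d(P)-s["T"][:3,3])@s["T"][:3,:3]
    return np.c_[s["cx"]+s["fx"]*p[:,0]/-p[:,2],s["cy"]-s["fy"]*p[:,1]/-p[:,2]]
def blob(mask,c,r):
    """largest contour of mask inside a window of half size r round c"""
    m=np.zeros_like(mask);x,y=map(int,c);m[y-r:y+r,x-r:x+r]=mask[y-r:y+r,x-r:x+r]
    cs,_=cv2.findContours(m,cv2.RETR_EXTERNAL,cv2.CHAIN_APPROX_NONE)
    return max(cs,key=cv2.contourArea)
def centroid(c):
    m=cv2.moments(cv2.convexHull(c));return m["m10"]/m["m00"],m["m01"]/m["m00"]
def rect(s,c,z):
    """centre, sides (mm) and long-axis yaw of the box round a contour on plane z"""
    w=to_plane(s,c.reshape(-1,2),z)[:,:2]*1000
    b=cv2.boxPoints(cv2.minAreaRect(w.astype(np.float32))); e1,e2=b[1]-b[0],b[2]-b[1]
    l=e1 if np.hypot(*e1)>np.hypot(*e2) else e2
    return b.mean(0)/1000,(np.hypot(*e1),np.hypot(*e2)),np.arctan2(l[1],l[0])
E
cat > m1.py <<'E'
from meas import *
s=manip.snapshot("top");side=manip.snapshot("side")
im=s["color"];g=im.max(2);hsv=cv2.cvtColor(im,cv2.COLOR_RGB2HSV)
R={}
for n,c,r in(("nest_large",(270,184),30),("nest_small",(465,230),26),("nest_square",(370,195),32)):
    b=blob((g>170).astype(np.uint8),c,r);R[n]=[*to_plane(s,centroid(b),.006)[0,:2]]
    q=rect(s,b,.012);print(n,R[n],q)
    if n=="nest_square":R[n].append(q[2])
for n,c,r in(("can_large",(458,302),20),("can_small",(315,248),14)):
    b=blob((g<40).astype(np.uint8),c,r);R[n]=[*to_plane(s,centroid(b),.07)[0,:2]];print(n,R[n],rect(s,b,.07)[1])
f=to_plane(s,np.array([(140,453),(217,466),(200,547),(121,532)])/3.7+(140,165),.038)[:,:2]
v=(f[2]-f[3]+f[1]-f[0]);R["fan"]=[*f.mean(0),np.arctan2(v[1],v[0])];print("fan",R["fan"],f)
b=blob((hsv[...,1]>90).astype(np.uint8)*(g>100).astype(np.uint8),(250,268),36);q=rect(s,b,.03);print("wedge",q);R["wedge"]=[*q[0],q[2]]
gb=cv2.GaussianBlur(g,(3,3),0)
for t in(130,145):
    m=(gb>t).astype(np.uint8)
    q=rect(s,blob(cv2.morphologyEx(m,cv2.MORPH_CLOSE,np.ones((5,5))),(387,264),28),.05);print("hs",t,q);R["heatsink"]=[*q[0],q[2]]
    q=rect(s,blob(m,(172,218),38),.006);print("clamp",t,q);R["clamp"]=[*q[0],q[2]]
f=to_plane(s,np.array([(25,307),(178,320),(209,83)])/3.7+(140,165),.006)[:,:2];print("clamp hand",(f[0]+f[2])/2,np.arctan2(*(f[2]-f[1])[::-1]),f)
print("bench",[int(np.median(gb[200:215,200:215]))])
json.dump(R,open("R.json","w"),default=float)
E
python3 m1.py
```

```text
nest_large [np.float64(0.644708455923606), np.float64(0.124648176659476)] (array([0.6439926 , 0.12372212], dtype=float32), (np.float32(85.31823), np.float32(85.81202)), np.float32(0.026024599))
nest_small [np.float64(0.5345566952764303), np.float64(-0.34838733329243377)] (array([ 0.5341463, -0.3464435], dtype=float32), (np.float32(66.25141), np.float32(66.3108)), np.float32(0.7824576))
nest_square [np.float64(0.617588306958592), np.float64(-0.12173530930850145)] (array([ 0.6163164 , -0.12112758], dtype=float32), (np.float32(87.50167), np.float32(87.12483)), np.float32(-1.358639))
can_large [np.float64(0.35955562800936547), np.float64(-0.3082265821592854)] (np.float32(50.74879), np.float32(48.44524))
can_small [np.float64(0.4745815295499336), np.float64(0.010738576430939803)] (np.float32(29.318048), np.float32(31.905766))
fan [np.float64(0.35472528535832026), np.float64(0.30303235091253894), np.float64(-1.7300196344558463)] [[0.38297961 0.32310038]
 [0.37568059 0.27480636]
 [0.3259369  0.28247925]
 [0.33430403 0.33174341]]
wedge (array([0.43516323, 0.16487224], dtype=float32), (np.float32(32.387367), np.float32(143.67271)), np.float32(1.5563174))
hs 130 (array([ 0.44508362, -0.15623774], dtype=float32), (np.float32(88.79472), np.float32(41.30557)), np.float32(-1.5558653))
clamp 130 (array([0.5559696 , 0.36085874], dtype=float32), (np.float32(159.52403), np.float32(99.10487)), np.float32(-0.06691793))
hs 145 (array([ 0.4450984 , -0.15562381], dtype=float32), (np.float32(85.78817), np.float32(39.760426)), np.float32(-1.5103221))
clamp 145 (array([0.55535513, 0.3605275 ], dtype=float32), (np.float32(155.91992), np.float32(95.11632)), np.float32(-0.06071744))
clamp hand [0.5538307  0.35785218] -0.06958948530329898 [[0.47818653 0.41324316]
 [0.47113771 0.31349763]
 [0.62947487 0.3024612 ]]
bench [117]
```

Sizes match the spec. I'll check against the side view by overlaying the model outlines.

```bash
cat > m2.py <<'E'
from meas import *
R=json.load(open("R.json"));R["fan"][:2]=[.3556,.3039];R["fan"][2]+=np.pi/2
R["heatsink"]=[.4451,-.1562,1.5857];R["clamp"]=[.556,.361,-.067]
json.dump(R,open("R.json","w"))
def W(n,P):
    p=R[n];a=p[2] if len(p)>2 else 0;c,s_=np.cos(a),np.sin(a);P=np.array(P,float)/1000
    return np.c_[p[0]+c*P[:,0]-s_*P[:,1],p[1]+s_*P[:,0]+c*P[:,1],P[:,2]]
def box(x,y,z):return [(-x,-y,z),(x,-y,z),(x,y,z),(-x,y,z)]
def circ(r,z):return [(r*np.cos(t),r*np.sin(t),z) for t in np.linspace(0,6.28,40)]
L=[("clamp",box(80,50,6)),("clamp",[(-36,34,26),(70,34,26),(70,-4,26),(80,-4,26),(80,44,26),(-36,44,26)]),("clamp",[(-36,-35,26),(19,-23,26),(19,-33,26),(-36,-45,26)]),
("fan",box(30,30,38)),("heatsink",box(45,20,50)),("nest_square",box(44,44,12)),("nest_large",circ(45,12)),("nest_small",circ(35,12)),("can_large",circ(30,70)),("can_small",circ(21,70)),("wedge",[(-72,-16,30),(-38,-16,30),(72,8,30),(72,16,30),(-72,16,30)])]
k=4
for cam,(x0,y0,x1,y1),out in(("side",(155,285,350,415),"ov1"),("side",(220,165,445,285),"ov2"),("top",(140,165,300,325),"ov3")):
    k=min(800/(x1-x0),600/(y1-y0))
    s=manip.snapshot(cam);im=cv2.resize(s["color"][y0:y1,x0:x1,::-1],None,fx=k,fy=k,interpolation=cv2.INTER_CUBIC)
    for n,P in L:
        p=(project(s,W(n,P))-(x0,y0)+.5)*k;cv2.polylines(im,[np.int32(p)],True,(0,255,0),1)
    cv2.imwrite(f"pics/{out}.png",im[:600,:800])
E
python3 m2.py
```

```text
(no output)
```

View pics/ov1.png

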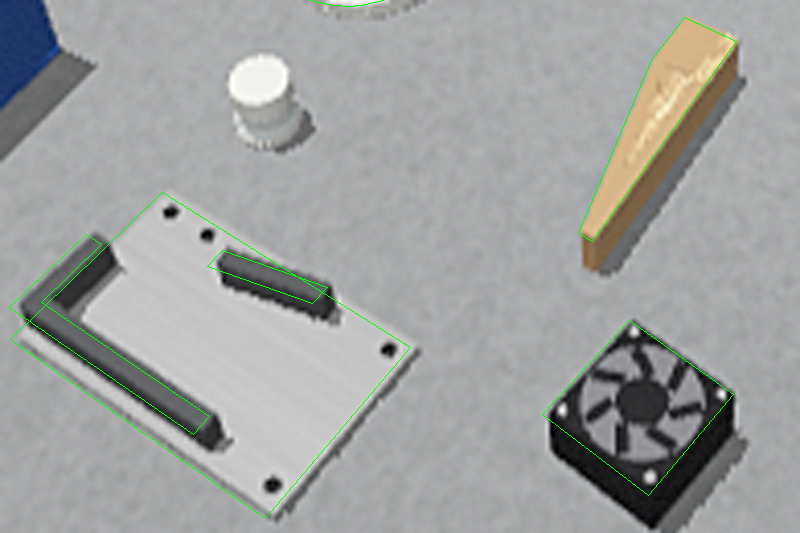

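View pics/ov2.png

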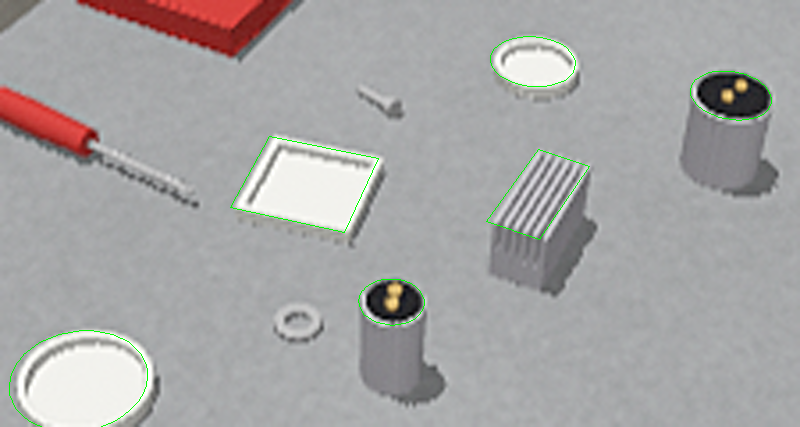

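View pics/ov3.png

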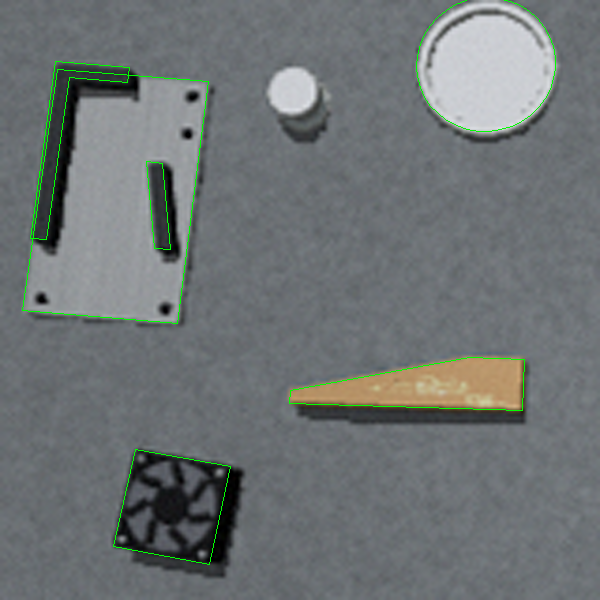

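The top overlay fits tightly. The side view is offset uniformly by about 2 px (3 mm), which is cross-camera calibration error, so I'll shift everything by half of it. Next come the cans.

```bash
cat > rob.py <<'E'
import json,numpy as np
from cell import manip
R=json.load(open("R.json"))
SH=np.array([-.001,-.0005]); UP=.20
def pose(n,x=0,y=0):
    p=R[n];a=p[2] if len(p)>2 else 0
    return np.array([p[0]+np.cos(a)*x-np.sin(a)*y,p[1]+np.sin(a)*x+np.cos(a)*y])+SH,a
def quat(psi):return [np.cos(psi/2),np.sin(psi/2),0,0]
def best(xy,psis):
    """yaw of the candidates with the last joint nearest its middle (q6 = q1 + pi/2 - psi)"""
    q=[(np.arctan2(xy[1],xy[0])+np.pi/2-p+np.pi)%(2*np.pi)-np.pi for p in psis]
    return psis[int(np.argmin(np.abs(q)))]
def radial(xy):return np.arctan2(xy[1],xy[0])+np.pi/2
def rep(t):
    s=manip.state();print(t,"t=%.1f"%s["time"],"pos",s["eef_pos"].round(4),"w=%.3f gf=%.1f"%(s["gripper_width"],s["grasp_force"]),"F",s["ft_force"].round(1),"q6=%.2f"%s["joint_pos"][5])
def pick(xy,psi,h,squeeze):
    manip.move_to([*xy,UP-.05],quat(psi))
    manip.movel([*xy,h-.008],velocity=.15)
    manip.gripper_to(0,squeeze);rep("grip")
    manip.movel([*xy,UP],velocity=.25);rep("lift")
def place(xy,psi,h,opening=1.0):
    manip.move_to([*xy,UP],quat(psi))
    manip.movel([*xy,h+.02],velocity=.2)
    manip.movel([*xy,h-.008],velocity=.04);rep("down")
    manip.gripper_to(opening);manip.dwell(.1)
    manip.movel([*xy,UP-.05],velocity=.25);rep("clear")
E
python3 - <<'E'
from rob import *
for c,n in(("can_small","nest_small"),("can_large","nest_large")):
    a,_=pose(c);b,_=pose(n);print(c,a,b)
    pick(a,radial(a),.040,35);place(b,radial(b),.045)
E
```

```text
can_small [0.47358153 0.01023858] [ 0.5335567  -0.34888733]
grip t=4.2 pos [0.4742 0.0102 0.0328] w=0.485 gf=35.1 F [-1.   0.4  6.3] q6=-0.17
lift t=5.0 pos [0.4725 0.0104 0.1983] w=0.479 gf=35.6 F [-0.3 -0.9 -1.3] q6=-0.17
down t=8.0 pos [ 0.5335 -0.3488  0.0369] w=0.482 gf=36.1 F [-1.5  1.   1.4] q6=-0.12
clear t=9.2 pos [ 0.5337 -0.349   0.1506] w=0.999 gf=0.0 F [-0.9  0.3 -0.2] q6=-0.12
can_large [ 0.35855563 -0.30872658] [0.64370846 0.12414818]
grip t=11.3 pos [ 0.3593 -0.3096  0.0333] w=0.696 gf=37.7 F [-0.1 -0.4  5.4] q6=-0.17
lift t=12.1 pos [ 0.3578 -0.3078  0.1982] w=0.693 gf=38.3 F [-0.2  0.2 -3.3] q6=-0.17
down t=15.7 pos [0.6434 0.1242 0.0372] w=0.693 gf=38.8 F [-3.8  0.   4. ] q6=-0.12
clear t=16.7 pos [0.6439 0.1241 0.1507] w=1.001 gf=0.0 F [ 0.1  0.4 -1.1] q6=-0.12
```

```bash
python3 - <<'E'
from rob import *
h=np.pi/2
a,ya=pose("fan");b,yb=pose("nest_square");print(ya,yb)
pick(a,best(a,[ya+k*h for k in range(4)]),.029,30)
place(b,best(b,[yb+k*h for k in range(4)]),.0345)
a,ya=pose("heatsink");b,yb=pose("clamp",.021,.008)
pick(a,best(a,[ya,ya+2*h]),.042,30)
place(b,best(b,[yb,yb+2*h]),.042+.0075,.75)
manip.movej([-.9,*manip.state()["joint_pos"][1:]])
from meas import cv2
t=manip.snapshot("top")["color"][:,:,::-1]
cv2.imwrite("pics/t1.png",np.hstack([cv2.resize(t[160:270,140:240],None,fx=4,fy=4,interpolation=2),cv2.resize(t[160:270,240:340],None,fx=4,fy=4,interpolation=2)]))
cv2.imwrite("pics/t2.png",cv2.resize(t[150:330,130:500],None,fx=2.16,fy=2.16,interpolation=2))
E
```

```text
-0.15922330766094972 -1.3586390018463135
grip t=19.4 pos [0.3555 0.304  0.0221] w=0.696 gf=33.8 F [-0.8  0.6  5.8] q6=-0.87
lift t=20.3 pos [0.3536 0.3028 0.1984] w=0.692 gf=32.9 F [-0.4  0.1 -2.6] q6=-0.87
down t=23.8 pos [ 0.6165 -0.1222  0.0262] w=0.696 gf=32.9 F [ 0.1 -0.5 -2.9] q6=-0.53
clear t=24.9 pos [ 0.6164 -0.1222  0.1499] w=1.000 gf=0.0 F [ 0.3 -0.4 -0.5] q6=-0.53
grip t=27.1 pos [ 0.4447 -0.157   0.0349] w=0.468 gf=30.9 F [-1.2  0.5  6.7] q6=-0.52
lift t=27.9 pos [ 0.443  -0.1561  0.1982] w=0.463 gf=30.3 F [ 0.2  0.9 -3.3] q6=-0.52
down t=31.5 pos [0.5765 0.3671 0.0413] w=0.463 gf=30.3 F [-0.2  0.  -3.1] q6=-1.05
clear t=32.5 pos [0.5767 0.3672 0.1509] w=0.749 gf=0.0 F [-0.5  0.2 -0.6] q6=-1.05
```

View pics/t2.png

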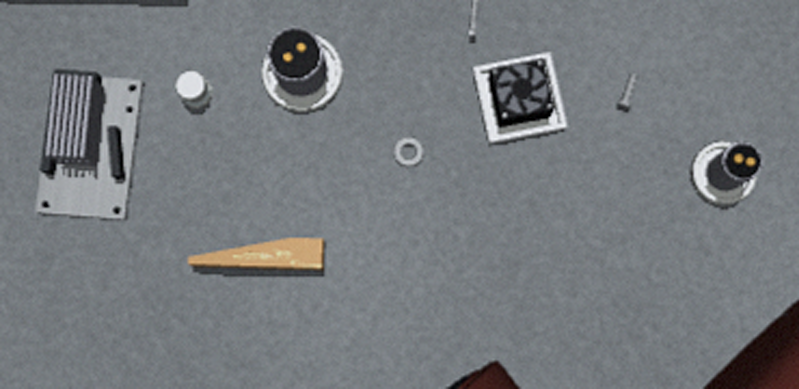

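Everything looks seated: heat sink in the clamp at about (75,115), cans at (295,55) and (741,160), fan at (522,90). I'll check the numbers.

```bash
cat > chk.py <<'E'
from meas import *
R=json.load(open("R.json"))
s=manip.snapshot("top");g=s["color"].max(2);d=(g<40).astype(np.uint8)
def rel(n,p):
    v=np.array(p[:2])-R[n][:2];a=R[n][2] if len(R[n])>2 else 0
    return (1000*np.array([np.cos(a)*v[0]+np.sin(a)*v[1],-np.sin(a)*v[0]+np.cos(a)*v[1]])).round(1)
f=lambda x,y:(130+x/2.16,150+y/2.16)
for n,c,r in(("nest_large",f(295,55),13),("nest_small",f(743,160),10)):
    # brass studs' midpoint marks the can axis
    hsv=cv2.cvtColor(s["color"],cv2.COLOR_RGB2HSV);m=((hsv[...,1]>120)&(g>90)).astype(np.uint8)
    x,y=map(int,c);w=m[y-r:y+r,x-r:x+r];k=cv2.moments(w,True);p=(k["m10"]/k["m00"]+x-r,k["m01"]/k["m00"]+y-r)
    print(n,rel(n,to_plane(s,p,.0775)[0]),int(w.sum()))
c=f(75,112);m=cv2.morphologyEx((cv2.GaussianBlur(g,(3,3),0)>130).astype(np.uint8),cv2.MORPH_OPEN,np.ones((1,1)))
x,y=map(int,c);w=np.zeros_like(m);w[y-22:y+22,x-13:x+10]=m[y-22:y+22,x-13:x+10]
b=blob(cv2.morphologyEx(w,cv2.MORPH_CLOSE,np.ones((5,5))),c,28)
q=rect(s,b,.056);print("hs in clamp",rel("clamp",q[0]),q[1],q[2]-R["clamp"][2])
E
python3 chk.py
```

```text
nest_large [-1.1  0.6] 31
nest_small [-1.1  0.2] 31
hs in clamp [20.2  9.2] (np.float32(85.52926), np.float32(40.299896)) 0.044540577
```

View pics/t1.png

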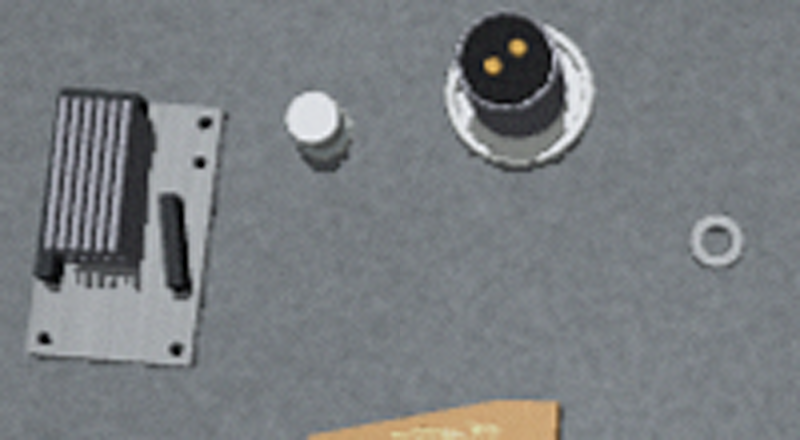

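Cans are within about 1 mm, and the heat sink is at (20,9) mm and parallel. Now the wedge.

```bash
cat > wedge.py <<'E'
from rob import *
a,ya=pose("wedge",-.055,0)
manip.gripper_to(1.0)
pick(a,ya,.022,80)
yc=R["clamp"][2];c,s=np.cos(yc),np.sin(yc)
def at(d,y):return pose("clamp",-.012-d-.055,y)[0]     # grip point for wedge d short of its seat
def force():
    f=manip.state()["ft_force"]-F0;return np.array([c*f[0]+s*f[1],-s*f[0]+c*f[1],f[2]])
Z=.022+.0065-.008
p=at(.065,-.0315);manip.move_to([*p,UP],quat(yc));manip.movel([*p,.06],velocity=.2);manip.dwell(.2)
F0=manip.state()["ft_force"];manip.movel([*p,Z],velocity=.04);rep("laid");print(force().round(1))
d,y=.065,-.0315
while d>.006:
    d-=.003;y=max(y,-.022-.218*d+.0005)
    manip.movel([*at(d,y),Z],velocity=.05);f=force()
    print("d %.1f y %.1f F"%(d*1e3,y*1e3),f.round(1))
    if abs(f[0])>15 or abs(f[1])>25:print("stop");break
rep("end")
E
python3 wedge.py
```

```text
grip t=39.7 pos [0.4341 0.1094 0.0147] w=0.361 gf=79.8 F [-0.6 -0.1  5.1] q6=0.08
lift t=40.6 pos [0.4322 0.1093 0.1982] w=0.364 gf=79.0 F [ 0.2 -0.7 -1.3] q6=0.08
laid t=44.6 pos [0.4214 0.3381 0.0207] w=0.358 gf=79.3 F [ 0.8 -0.3 -0.2] q6=2.17
[1.8 0.2 0.3]
d 62.0 y -31.5 F [1.8 0.2 1. ]
d 59.0 y -31.5 F [1.4 0.2 1.5]
d 56.0 y -31.5 F [2.  0.3 1.5]
d 53.0 y -31.5 F [2.1 0.2 2. ]
d 50.0 y -31.5 F [1.4 0.8 4.1]
d 47.0 y -31.5 F [1.2 1.  3.3]
d 44.0 y -31.1 F [1.7 0.1 4.3]
d 41.0 y -30.4 F [0.7 1.1 5.3]
d 38.0 y -29.8 F [1.1 0.8 5.3]
d 35.0 y -29.1 F [0.9 0.9 6. ]
d 32.0 y -28.5 F [-0.1 -0.4  5.2]
d 29.0 y -27.8 F [-0.7  0.4  6.9]
d 26.0 y -27.2 F [-0.2 -0.3  7.7]
d 23.0 y -26.5 F [-0.1 -0.5  7.4]
d 20.0 y -25.9 F [-2.2  0.   8.1]
d 17.0 y -25.2 F [-1.1 -1.9  9.4]
d 14.0 y -24.6 F [-1.7 -0.8  8.7]
d 11.0 y -23.9 F [-1.3 -2.   8.8]
d 8.0 y -23.2 F [-0.8 -1.1  8. ]
d 5.0 y -22.6 F [-3.9 -2.6 11.8]
end t=49.6 pos [0.4806 0.3421 0.0207] w=0.362 gf=80.7 F [-5.2 -2.7 11.3] q6=2.12
```

```bash
cat > drive.py <<'E'
from rob import *
yc=R["clamp"][2];c,s=np.cos(yc),np.sin(yc)
def at(d,y):return pose("clamp",-.012-d-.055,y)[0]
def force():
    f=manip.state()["ft_force"]-[-.8,-.5,-.5];return np.array([c*f[0]+s*f[1],-s*f[0]+c*f[1],f[2]])
d,y,Z=.005,-.0226,.0208
while d>-.010:
    d-=.0007;manip.movel([*at(d,y),Z],velocity=.03);manip.dwell(.1);f=force()
    print("d %.1f y %.1f F"%(d*1e3,y*1e3),f.round(1))
    if f[0]<-16:print("tight");break
    if abs(f[1])>6:y+=np.sign(f[1])*.0004
rep("end")
E
python3 drive.py
```

```text
d 4.3 y -22.6 F [-2.5 -1.5  9.7]
d 3.6 y -22.6 F [-3.8 -1.7  9.8]
d 2.9 y -22.6 F [-4.1 -2.7 10.9]
d 2.2 y -22.6 F [-3.8 -2.6 10. ]
d 1.5 y -22.6 F [-3.4 -2.5 10. ]
d 0.8 y -22.6 F [-4.9 -2.8 10.3]
d 0.1 y -22.6 F [-3.7 -2.3  9.9]
d -0.6 y -22.6 F [-6.5 -2.2 11.8]
d -1.3 y -22.6 F [-8.6 -2.3 13.9]
d -2.0 y -22.6 F [-10.8  -3.7  16.1]
d -2.7 y -22.6 F [-13.6  -3.7  17.7]
d -3.4 y -22.6 F [-15.6  -3.8  19.5]
d -4.1 y -22.6 F [-17.1  -4.5  20.4]
tight
end t=54.1 pos [0.4861 0.3416 0.0207] w=0.361 gf=81.7 F [-18.2  -3.8  19.9] q6=2.11
```

```bash
cat > rel.py <<'E'
from rob import *
manip.gripper_to(.7);manip.dwell(.1)
p=manip.state()["eef_pos"];manip.movel([p[0],p[1],.15],velocity=.2)
manip.movej([-.9,*manip.state()["joint_pos"][1:]]);rep("away")
E
python3 rel.py; cat > chk2.py <<'E'
from chk import *
hsv=cv2.cvtColor(s["color"],cv2.COLOR_RGB2HSV)
b=blob(((hsv[...,1]>90)&(g>100)).astype(np.uint8),(170,245),40);q=rect(s,b,.036)
print("wedge",rel("clamp",q[0]),q[1],q[2]-R["clamp"][2])
t=s["color"][:,:,::-1];v=manip.snapshot("side")["color"][:,:,::-1]
cv2.imwrite("pics/e1.png",np.hstack([cv2.resize(t[165:275,135:225],(400,489),interpolation=2),cv2.resize(v[310:420,150:240],(400,489),interpolation=2)]))
E
python3 chk2.py
```

```text
away t=58.1 pos [ 0.4303 -0.4143  0.1487] w=0.698 gf=0.0 F [-0.2  0.9  0. ] q6=2.11
nest_large [-0.6  0.2] 31
nest_small [-1.1  0.2] 31
hs in clamp [20.7  7.5] (np.float32(51.33017), np.float32(93.31827)) 0.13211846
wedge [-31.1 -22.8] (np.float32(108.25373), np.float32(31.421173)) 0.040226832
```

View pics/e1.png

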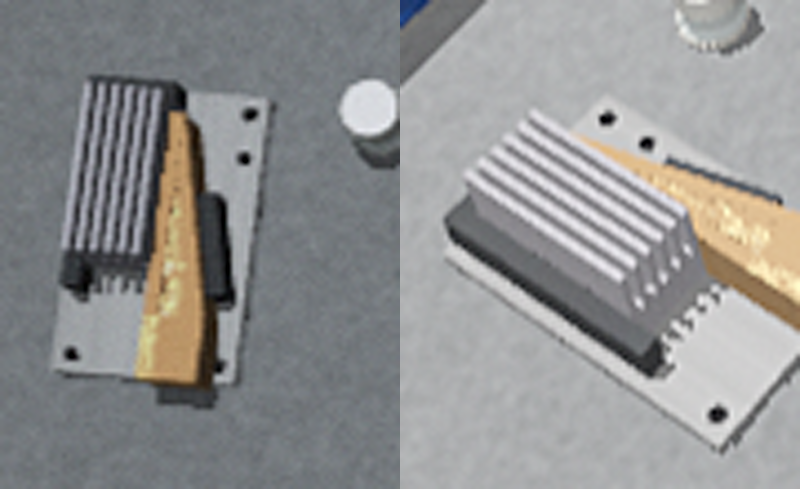

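The crop shows the wedge seated parallel beside the heat sink with its heel outside the mouth. The heat sink's fins run (88,80)-(63,248) on the left and (163,90)-(147,252) on the right. My mask got cut by shadow, so I'll use hue for the wedge and fit the heat sink edges.

```bash
cat > chk3.py <<'E'
from chk import *
hsv=cv2.cvtColor(s["color"],cv2.COLOR_RGB2HSV)
k=lambda x,y:((x+.5)/4.444+134.5,(y+.5)/4.446+164.5)
for nm,z,P in(("hs left",.056,[(86,80),(62,248)]),("hs right",.056,[(163,90),(147,252)]),("heel",.036,[(136,378),(197,383)]),("wedge straight",.036,[(136,378),(170,115)])):
    print(nm,[rel("clamp",to_plane(s,k(*p),z)[0]) for p in P])
om=((hsv[...,1]>90)&(g>60)&(hsv[...,0]<30)).astype(np.uint8)
b=blob(om,(170,225),48);q=rect(s,b,.036);print("wedge",rel("clamp",q[0]),q[1],q[2]-R["clamp"][2])
E
python3 chk3.py
```

```text
nest_large [-0.6  0.2] 31
nest_small [-1.1  0.2] 31
hs in clamp [20.7  7.5] (np.float32(51.33017), np.float32(93.31827)) 0.13211846
hs left [array([67.7, 32.9]), array([-23. ,  32.9])]
hs right [array([65.5, -8.4]), array([-21.5, -11.6])]
heel [array([-85.2,  -8. ]), array([-85.2, -40.3])]
wedge straight [array([-85.2,  -8. ]), array([57.4, -7. ])]
wedge [-13.9 -22.6] (np.float32(146.73401), np.float32(33.02184)) 0.04451018
```

Heat sink edge is at y≈33 and parallel, and the wedge is about 1 mm from its tight position after a 17 N drive. All within limits, so I'm handing in.

```bash
python3 -c "
from cell import manip
print(manip.job_done())"
```

```text
the job is handed in; nothing more can be done
None
```

I handed the job in at about 58 s of the 128 s limit, but no verdict came back: cans within about 1 mm of nest centre, fan seated by eye, heat sink against the straight wall to within about 1 mm, wedge driven to 17 N and about 1 mm from its tight position, robot clear.

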